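# Raise the press guard and slide the specimen carrier home

## Task

Load the bench press. First push its counterweighted guard bar up past the balance point so that it stays raised by itself, then push the specimen carrier along its channel, sliding and never lifted, until it is fully home against the stop under the ram. Leave the guard up and the carrier home, and do not disturb the bottle, steel weight and plastic block standing around the press.

Things in the scene. Friction and masses are not known exactly. Their poses are not given: they have to be found in the camera images.
- press: Blue bench press, fixed. Origin on the table; its +x axis is the loading direction (towards the column), z up. Base plate x -290 to +210, y +-85 mm, top at z = 25. Head (y +-65) over x +20 to +200, z 175 to 275, air cylinder on it up to z = 375; ram foot at x = +60, z = 95; column x +130 to +200.
- stop (a point): Middle of the face of the cross stop (press frame (90, 0, 32) mm) at the end of the channel. The channel on the base plate is 78 mm wide and open above, along press x from -280 to the stop, between two fences 12 mm thick and 14 mm high.
- guard_pivot (a point): Point on the guard's hinge axis in the middle plane of the press: press frame (-80, 0, 100) mm. The axis is parallel to press y. The upright post carrying it (36 x 12 mm, 115 mm high) stands at press y = +97 mm.
- guard (a joint): Guard angle (rad). 0: lowered, arm pointing to press -x, 0.35 rad above level. Grows as the bar rises and swings towards press +x, to a stop at 1.57 (20 degrees past upright). Below the balance point, near 0.70, it falls back to 0; beyond, it swings on by itself, slowly (damped), to 1.57 and stays. At first a level push of 4 to 7 N on the bar raises it.
- guard_bar (a point): Middle of the guard's round steel cross bar: 22 mm diameter, parallel to press y from y = -70 to +120 mm, 200 mm from the hinge axis; lowered, at press x = -268, z = 168. Push it from its press -x side. At its +y end a flat arm (12 mm thick, y +106 to +118) joins it to the hinge, beside which sits a round counterweight (56 mm diameter, y +110 to +146).
- carrier: Loose aluminium specimen carrier, about 0.5 kg, lying in the channel: plate 220 x 70 x 10 mm, origin mid-underside, +x along press +x. At its -x end an upright push plate 70 mm wide, 10 thick, 55 high from the underside; near its +x end a black rubber specimen 50 x 50 x 8 mm. Home: its +x end touches the stop.
- carrier_plate (a point): Centre line of the outer (-x) face of the carrier's push plate, 35 mm above the carrier's underside (carrier frame (-110, 0, 35) mm); push here towards press +x. Home, this face is at press x = -130 mm.
- carrier_end (a point): Middle of the carrier's +x end face, carrier frame (110, 0, 5) mm; home when at press x = +90 mm.
- oil: Bystander: white bottle 48 mm diameter, 120 mm high, origin under its centre. Leave alone.
- weight: Bystander: knobbed steel weight 44 mm diameter, 58 mm high, origin under its centre. Leave alone.
- blank: Bystander: grey plastic block 50 x 50 x 20 mm, origin under its centre. Leave alone.
Things that resemble listed ones, but are neither listed nor needed, are in the scene too. What is meant by the carrier is not brown, and is the smaller of those in its own colour.

How it is judged:
By the outcome, as a careful person would: the job done as asked, in the order asked, and still so for the second after the job is handed in, with the robot touching nothing.
It also fails if it takes over 48 s, if anything falls off the work surface, if the arm or the gripper's body presses on something with over 40 N, if the wrist force passes 120 N, or if a joint passes its speed limit or range.

## Robot

A 7-joint arm with a two-finger parallel gripper is mounted at the origin on the work surface. World frame = base frame: x ahead of the robot, y to its left, z up, the work surface at z = 0. Lengths are in m, angles in rad, forces in N, time in s.
With the tool pointing down it reaches from about 0.35 to 0.9 m from the base axis. Payload 8.1 kg.
Tool frame: the origin (TCP) lies midway between the tips of the shut fingers; the grasp point (between the pads) lies 19 mm behind it (r.hold_point_z is the distance from the TCP to the grasp point, in m); y points along the fingers, z is the direction in which the jaws open and shut, and the axes are right-handed (so a half turn about y gives the same grasp; the last joint's range is limited). The gripper opens to 85 mm and grips with 20 to 120 N. Pads are 22 mm wide; open, the fingers measure 114 mm over their backs; the gripper's body (76 mm by 85 mm) begins 54 mm behind the grasp point. The pads swing forward as they close: fully open they stand 13 mm farther back than shut.
Start: joints at [-1.44, 0.434, 0.025, 1.573, -0.012, 1.134, -0.075], TCP at [0.145, 0.608, 0.231] pointing down, gripper open.
Joint ranges: [-2.62, 2.62], [-0.44, 2.09], [-1.27, 1.32], [0.08, 2.57], [-1.32, 4.46], [0.12, 2], [-2.74, 2.74]. Speed limits (rad/s): [2.22, 2.22, 3.01, 3.01, 3.14, 3.14, 3.14].

## Interface

Orientations are given as a unit quaternion [w, x, y, z].
In Python, from plant import r gives the robot as it stands.
- The arm moves only by the tool move_arm, never from a script. Its argument "plan" is a list that holds one entry, the list of rows, each a list of 7 numbers: the shift along the tool's x, y, z in units of 25 mm (1.0 is 25 mm), then the turn, a rotation vector about the tool's x, y, z in units of 6 degrees (1.0 is 6 degrees), then the opening in per cent of the stroke, from 0 (shut) to 100 (fully open). A call has 1 to 8 rows; each row shifts and turns the pose as measured when the row begins, along the tool's axes as they then stand; what a row does not reach is not made up. A row lasts 1/12 s, in which the tool goes at most 41.7 mm and 7.16 degrees, less where a joint would pass 70% of its speed; a pose out of reach is approached as far as the arm can. A call is refused whole if a number of a shift passes 1 or a number of a turn 1, either way. A call with a gripper value outside its range is refused whole. The fingers move at their own pace and stop on an object; "force" is the grip in N (left out, the last holds). Time passes only in rows, so rows that do not move let the fingers close. It gives the time, the measured TCP pose, the force and the opening at its end, in the units of the state.
- r.state(): the state, without advancing time (a new reading comes with each control period).
- r.snapshot(name): name is "scene" or "top" or "wrist"; returns (picture, depth): 480x640x3 uint8, red, green, blue; 480x640 float32, m along the optical axis (not along the pixel's ray), 0 where there is no reading.
- r.camera_params(name): a dict with "fx", "fy", "cx", "cy" (pixels), "rvec" (rotation vector, rad) and "tvec" (3), from world to camera coordinates, as OpenCV has them; the wrist camera has in their place "mount" (4x4, takes a point from camera to tool coordinates, whose origin is the TCP and whose axes are the tool frame's). Camera axes: x right, y down, z forward; pixel columns grow to the right and rows downward; lengths in m; the calibration is good to about 2 mm. A picture is of the moment at which its call begins: read the wrist's pose just before it. camera_params takes no time and is no camera call.
- r.close_job(): hands the job in, once; it reports no verdict.
The state is a dict: "time": time; "qpos": joint angles; "joint_vel": joint speeds; "effort": joint torques, N m; "eef_pos": TCP position; "tool_rot": TCP orientation; "force": force on the tool from outside, world axes, zero at the start; "torque": the same for the moment, N m; "grip_width": finger opening in m.
Only numpy, scipy, OpenCV 4.12 (cv2) and the standard library are available. Lean on these libraries where they do the work, as an engineer would, in place of code of your own. Each camera call takes 0.05 s, during which the arm holds its last target.

## Working session

There is one attempt and no reset: what is moved stays moved. The work goes in short steps, Python scripts to look and compute and a tool call to move; the robot and the scene stay as the last step left them, time stands still between calls to the robot, and variables do not carry over. Pictures are saved under pics/ and viewed, and the job is handed in when it is done.

Besides the shell and the picture viewer there is one more tool, called after ">>>" as name(argument=value, ...), one argument or row to a line, values as JSON. move_arm: Moves the arm, as the interface text tells. Its arguments: {"type":"object","properties":{"plan":{"type":"array","items":{"type":"array","items":{"type":"array","items":{"type":"number"}}}},"force":{"type":"number"}},"required":["plan"]}

```bash
mkdir -p pics; ls
python3 - <<'E'
from plant import r
import cv2,numpy as np
s=r.state();print(s)
for n in("scene","top"):
    p,d=r.snapshot(n);cv2.imwrite(f"pics/{n}0.png",p[:,:,::-1]);np.save(f"pics/{n}0.npy",d);print(n,r.camera_params(n))
print(r.camera_params("wrist"))
E
```

```text
pics
{'time': 0.0, 'qpos': array([-1.43961285,  0.43522064,  0.02498592,  1.57409001, -0.01157777,
        1.1339781 , -0.07512592]), 'joint_vel': array([ 0.00227618,  0.00074176,  0.0002485 , -0.00131095,  0.00015068,
        0.00020405,  0.00127356]), 'effort': array([-2.99472924e-05, -6.70470428e+01,  1.02497611e+00, -3.16204333e+01,
        1.55233615e-02,  1.27123942e-02,  4.73531861e-05]), 'eef_pos': array([0.14474192, 0.60750165, 0.23053031]), 'tool_rot': array([-0.70172865,  0.70282572, -0.08250632,  0.08249611]), 'force': array([ 0.68174762, -0.16829103,  0.45383377]), 'torque': array([ 0.02298668, -0.02236424,  0.00028763]), 'grip_width': 0.08534154579309118}
scene {'fx': 507.6885195773476, 'fy': 507.6885195773476, 'cx': 321.44887996793614, 'cy': 249.9447613290262, 'rvec': array([ 1.85772671,  1.29487999, -0.70500416]), 'tvec': array([-0.22580561, -0.16585814,  1.42966956])}
top {'fx': 536.9440253718185, 'fy': 536.9440253718185, 'cx': 317.3789231226166, 'cy': 235.8766257388926, 'rvec': array([ 2.16545197, -2.10609919,  0.21158391]), 'tvec': array([0.03634397, 0.55687131, 1.15782035])}
{'fx': 381.6859256816306, 'fy': 381.6859256816306, 'cx': 318.8710411624938, 'cy': 234.08531610889585, 'mount': array([[-7.80460167e-04,  9.57645550e-01,  2.87948593e-01,
        -7.48999153e-02],
       [ 7.69736954e-04, -2.87948020e-01,  9.57645731e-01,
        -1.42801742e-01],
       [ 9.99999399e-01,  9.69049020e-04, -5.12403208e-04,
         6.51985081e-04],
       [ 0.00000000e+00,  0.00000000e+00,  0.00000000e+00,
         1.00000000e+00]])}
```

View pics/scene0.png

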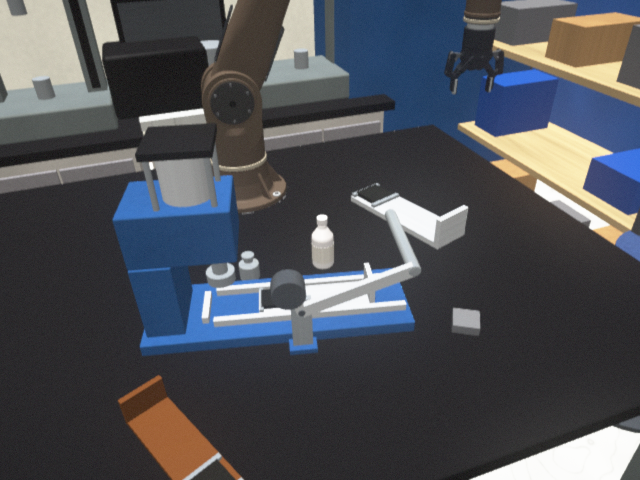

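View pics/top0.png

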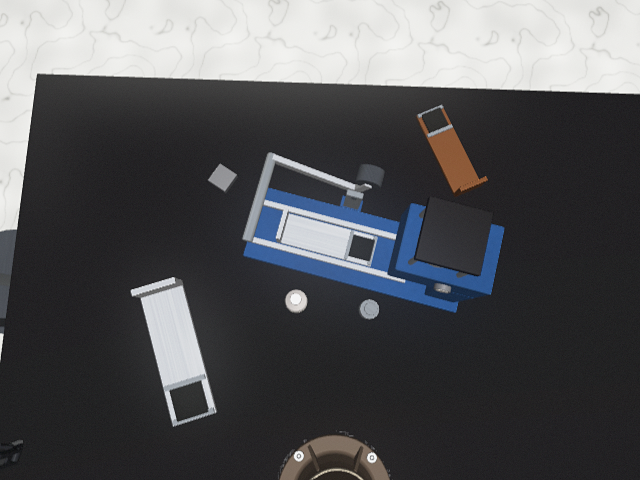

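The scene view shows the press with its guard lowered towards the right and the small white carrier in the channel. The larger white carrier (top, around 175,350) and the brown one are look-alikes. I'll enlarge the top view next.

Run:
```python
import cv2
p=cv2.imread("pics/top0.png")
cv2.imwrite("pics/top0c.png",cv2.resize(p[140:330,230:430],None,fx=4,fy=4,interpolation=cv2.INTER_CUBIC)[:600])
cv2.imwrite("pics/top0d.png",cv2.resize(p[150:330,360:520],None,fx=3,fy=3,interpolation=cv2.INTER_CUBIC))
```

```text
(no output)
```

View pics/top0c.png

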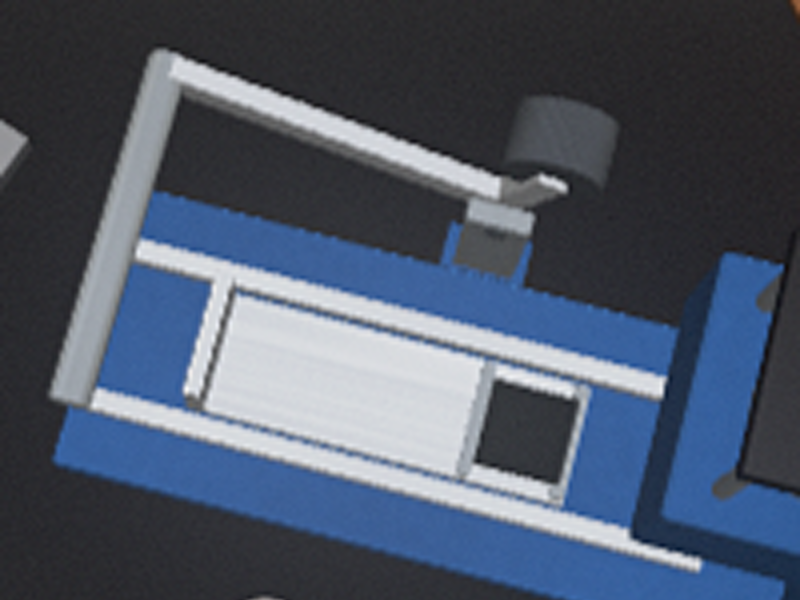

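View pics/top0d.png

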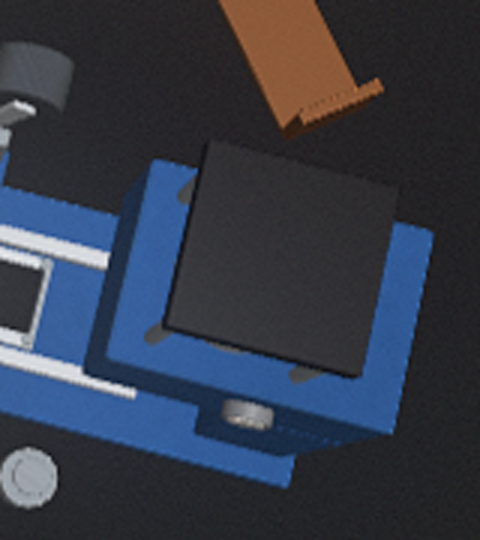

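```bash
cat > h.py <<'E'
import numpy as np,cv2
from scipy.spatial.transform import Rotation as R
from scipy.optimize import least_squares
TOP={'fx':536.9440253718185,'fy':536.9440253718185,'cx':317.3789231226166,'cy':235.8766257388926,'rvec':np.array([2.16545197,-2.10609919,0.21158391]),'tvec':np.array([0.03634397,0.55687131,1.15782035])}
SC={'fx':507.6885,'fy':507.6885,'cx':321.44888,'cy':249.94476,'rvec':np.array([1.85772671,1.29487999,-0.70500416]),'tvec':np.array([-0.22580561,-0.16585814,1.42966956])}
def K(c):return np.array([[c['fx'],0,c['cx']],[0,c['fy'],c['cy']],[0,0,1.]])
def proj(c,P):return cv2.projectPoints(np.atleast_2d(np.array(P,float)),c['rvec'],c['tvec'],K(c),None)[0].reshape(-1,2)
def back(c,uv,z):
    Rm=cv2.Rodrigues(c['rvec'])[0];o=-Rm.T@c['tvec'];d=Rm.T@np.linalg.inv(K(c))@np.array([*uv,1.]);return o+d*(z-o[2])/d[2]
def p2w(q,P):
    P=np.atleast_2d(np.array(P,float))/1000;return P@R.from_euler('z',q[2]).as_matrix().T+[q[0],q[1],0]
def w2p(q,P):return (np.atleast_2d(P)-[q[0],q[1],0])@R.from_euler('z',q[2]).as_matrix()*1000
E
python3 - <<'E'
from h import *
c=lambda u,v:(230+u/4,140+v/4)
d=lambda u,v:(360+u/3,150+v/3)
pts=[((-290,-85,25),c(55,465)),((210,-85,25),d(297,460)),((-276,-70,176),c(52,400)),((-260,-70,176),c(92,404)),((20,-65,275),d(107,360)),((200,-65,275),d(393,433)),((20,65,275),d(152,160)),((200,65,275),d(433,232))]
M=np.array([p for p,_ in pts]);U=np.array([u for _,u in pts])
f=lambda q:(proj(TOP,p2w(q,M))-U).ravel()
a=back(TOP,U[0],.025);b=back(TOP,U[1],.025);print(a,b,np.linalg.norm(a-b))
y=np.arctan2(*(b-a)[1::-1]);
s=least_squares(f,[*(a+b)[:2]/2,y],loss='soft_l1');q=s.x;print(q,np.degrees(q[2]));print(f(q).reshape(-1,2).round(1))
for n,P in dict(bar0=(-268,-70,168),bar1=(-268,120,168),piv=(-80,0,100),stop=(90,0,32)).items():print(n,p2w(q,P)[0].round(4))
# carrier: end top edge z=35 ; push plate top z=80
for n,u,z in(("end",c(588,388),.035),("end2",c(560,500),.035),("plate outer top l",c(183,395),.080),("plate outer top u",c(210,278),.08),("plate inner",c(238,280),.08)):
    print(n,w2p(q,back(TOP,u,z)).round(1))
for n,u,z in(("oil",(296,299),.12),("weight",(369,309),.058),("blank",(223,177),.02)):
    w=back(TOP,u,z);print(n,w.round(3),w2p(q,w).round(0))
for n,u in(("base",None),):
  print('scene reproj', proj(SC,p2w(q,[(-290,85,25),(-290,-85,25),(210,85,25),(-268,120,168),(-268,-70,168),(20,65,175)])).round(0).tolist())
E
```

```text
[0.50808645 0.21749546 0.025     ] [ 0.41495828 -0.27208929  0.025     ] 0.4983634014302614
[ 0.52516038 -0.08239817 -1.80062213] -103.16804882697362
[[-0.8 -0.2]
 [-1.8  9.1]
 [ 0.1  0. ]
 [-2.2  1. ]
 [-0.3 -0.5]
 [ 1.6  0.6]
 [ 0.7 -1.5]
 [ 2.  -1. ]]
bar0 [0.5181 0.1945 0.168 ]
bar1 [0.7031 0.1512 0.168 ]
piv [ 0.5434 -0.0045  0.1   ]
stop [ 0.5047 -0.17    0.032 ]
end [[-5.9 34.1 35. ]]
end2 [[ -6.2 -32.4  35. ]]
plate outer top l [[-223.2  -35.9   80. ]]
plate outer top u [[-226.2   31.1   80. ]]
plate inner [[-211.   34.   80.]]
oil [0.409 0.094 0.12 ] [[-145. -153.  120.]]
weight [ 0.395 -0.065  0.058] [[  13. -130.   58.]]
blank [0.695 0.276 0.02 ] [[-388.   83.   20.]]
scene reproj [[414.0, 321.0], [393.0, 267.0], [137.0, 347.0], [413.0, 272.0], [388.0, 213.0], [235.0, 263.0]]
```

Run:
```python
from h import *
from plant import r
s=r.state();w,*v=s['tool_rot'];T=R.from_quat([*v,w]);print(s['time'],T.as_matrix().round(3))
for y in (-103.17,):
  X=R.from_euler('z',np.radians(y)).as_matrix()[:,0]
  for sg in(1,-1):
    x=sg*X;yy=np.array([0,0,-1.]);z=np.cross(x,yy);G=R.from_matrix(np.c_[x,yy,z]);print(sg,G.as_matrix().round(3).tolist(),np.degrees((T.inv()*G).as_rotvec()).round(1))
p,d=r.snapshot("wrist");cv2.imwrite("pics/w0.png",p[:,:,::-1])
```

```text
0.1 [[ 0.973 -0.     0.232]
 [-0.232 -0.001  0.973]
 [ 0.    -1.    -0.001]]
1 [[-0.228, 0.0, 0.974], [-0.974, 0.0, -0.228], [0.0, -1.0, -0.0]] [ 0.1 89.8  0.1]
-1 [[0.228, 0.0, -0.974], [0.974, 0.0, 0.228], [0.0, -1.0, 0.0]] [  0.1 -90.2  -0.1]
```

View pics/w0.png

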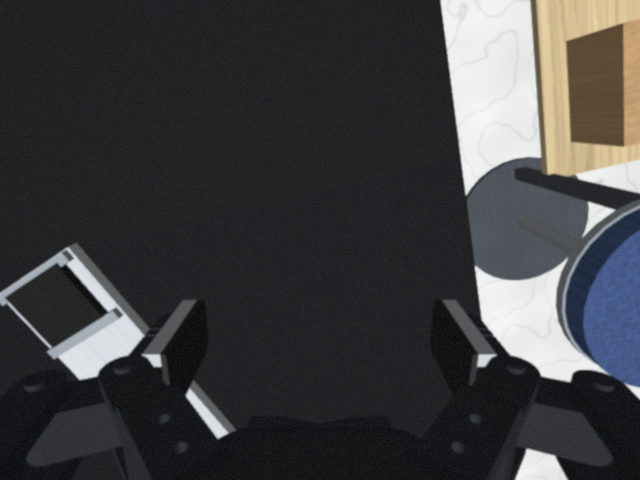

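```bash
cat >> h.py <<'E'
Q=np.array([0.52516,-0.08240,-1.80062])
def plan(Pp,n=8,step=0.95,yaw=None):
    from plant import r
    s=r.state();w,*v=s['tool_rot'];T=R.from_quat([*v,w]);p=np.array(s['eef_pos'])
    print('t',round(s['time'],2),'press',w2p(Q,p).round(1)[0],'F',s['force'].round(1),'w',round(s['grip_width'],3))
    x=R.from_euler('z',Q[2]).as_matrix()[:,0];y=np.array([0,0,-1.]);G=R.from_matrix(np.c_[x,y,np.cross(x,y)])
    g=p2w(Q,Pp)[0]
    for i in range(n):
        e=T.inv().apply(g-p)/.025; m=np.abs(e).max(); e=e*min(1,step/m) if m>0 else e
        t=np.degrees((T.inv()*G).as_rotvec())/6; m=np.abs(t).max(); t=t*min(1,1/m)
        e=e.round(2);t=t.round(2)
        print(e.tolist(),t.tolist())
        p=p+T.apply(e*.025);T=T*R.from_rotvec(np.radians(t*6))
    print('left mm',((g-p)*1000).round(1))
E
python3 - <<'E'
from h import *
c=lambda u,v:(230+u/4,140+v/4)
d=lambda u,v:(360+u/3,150+v/3)
pts=[((-290,-85,25),c(55,465)),((210,-85,25),d(290,487)),((-276,-70,176),c(52,400)),((-260,-70,176),c(92,404)),((20,-65,275),d(107,360)),((200,-65,275),d(393,433)),((20,65,275),d(152,160)),((200,65,275),d(433,232))]
M=np.array([p for p,_ in pts]);U=np.array([u for _,u in pts])
f=lambda q:(proj(TOP,p2w(q,M))-U).ravel()
q=least_squares(f,Q,loss='soft_l1').x;print(q,f(q).reshape(-1,2).round(1).tolist())
E
python3 -c "
from h import *
plan((-335,5,170),26)"
```

```text
[ 0.52473962 -0.08189468 -1.80305635] [[-1.0, -0.3], [0.1, 0.5], [-0.2, -0.1], [-2.5, 0.9], [-0.7, -0.3], [1.1, 1.0], [0.5, -1.2], [1.8, -0.5]]
t 0.15 press [-585.2 -527.6  230.7] F [0.  0.4 0.1] w 0.086
[0.95, 0.11, -0.44] [0.0, 1.0, 0.0]
[0.95, 0.1, -0.33] [0.0, 1.0, 0.0]
[0.95, 0.1, -0.22] [0.0, 1.0, 0.0]
[0.95, 0.1, -0.12] [0.0, 1.0, 0.0]
[0.95, 0.1, -0.01] [0.0, 1.0, 0.0]
[0.95, 0.1, 0.08] [0.0, 1.0, 0.0]
[0.95, 0.1, 0.19] [0.0, 1.0, 0.0]
[0.95, 0.1, 0.29] [0.0, 1.0, 0.0]
[0.95, 0.11, 0.41] [0.0, 1.0, 0.0]
[0.95, 0.11, 0.53] [0.0, 1.0, 0.0]
[0.95, 0.12, 0.67] [0.0, 1.0, 0.0]
[0.95, 0.13, 0.83] [0.0, 1.0, 0.0]
[0.88, 0.14, 0.95] [0.0, 1.0, 0.0]
[0.72, 0.12, 0.95] [-0.0, 1.0, 0.01]
[0.57, 0.11, 0.95] [0.0, 0.96, 0.0]
[0.45, 0.11, 0.95] [0.0, 0.0, 0.0]
[0.45, 0.11, 0.95] [0.0, 0.0, 0.0]
[0.45, 0.11, 0.95] [0.0, 0.0, 0.0]
[0.44, 0.11, 0.95] [0.0, 0.0, 0.0]
[0.45, 0.11, 0.95] [0.0, 0.0, 0.0]
[0.44, 0.11, 0.95] [0.0, 0.0, 0.0]
[0.45, 0.11, 0.95] [0.0, 0.0, 0.0]
[0.08, 0.02, 0.18] [0.0, 0.0, 0.0]
[0.0, -0.0, -0.0] [0.0, 0.0, 0.0]
[0.0, -0.0, -0.0] [0.0, 0.0, 0.0]
[0.0, -0.0, -0.0] [0.0, 0.0, 0.0]
left mm [-0.1  0.   0. ]
```

```bash
sed -i 's/^Q=.*/Q=np.array([0.52474,-0.08189,-1.80306])/' h.py
```

>>> move_arm(
  plan=[
    [[0.9,0.1,-0.4,0,1,0,0],[0.95,0.1,-0.3,0,1,0,0],[0.95,0.1,-0.2,0,1,0,0],[0.95,0.1,-0.1,0,1,0,0],[0.95,0.1,0,0,1,0,0],[0.95,0.1,0.1,0,1,0,0],[0.95,0.1,0.2,0,1,0,0],[0.95,0.1,0.3,0,1,0,0]],
  ],
  force=40,
)

```text
time: 0.82
eef_pos: [0.2963, 0.4867, 0.2073]
tool_rot: [-0.602, 0.605, -0.369, 0.367]
force: [0.4, -0.2, -0.7]
grip_width: -0.0001
```

```bash
python3 -c "
from h import *
plan((-335,5,170),18)"
```

```text
t 0.82 press [-500.7 -353.2  207.3] F [ 0.4 -0.2 -0.7] w -0.0
[0.95, 0.1, 0.43] [0.01, 1.0, 0.0]
[0.95, 0.1, 0.56] [0.01, 1.0, 0.0]
[0.95, 0.11, 0.71] [0.01, 1.0, 0.0]
[0.95, 0.12, 0.87] [0.01, 1.0, 0.0]
[0.84, 0.12, 0.95] [0.0, 1.0, 0.0]
[0.68, 0.11, 0.95] [0.01, 1.0, 0.01]
[0.54, 0.1, 0.95] [0.0, 0.77, -0.0]
[0.44, 0.1, 0.95] [0.0, -0.0, -0.0]
[0.44, 0.1, 0.95] [0.0, -0.0, -0.0]
[0.44, 0.1, 0.95] [0.0, -0.0, -0.0]
[0.44, 0.1, 0.95] [0.0, -0.0, -0.0]
[0.43, 0.1, 0.95] [0.0, -0.0, -0.0]
[0.44, 0.09, 0.95] [0.0, -0.0, -0.0]
[0.43, 0.1, 0.95] [0.0, -0.0, -0.0]
[0.14, 0.03, 0.29] [0.0, -0.0, -0.0]
[-0.0, -0.0, -0.0] [0.0, -0.0, -0.0]
[-0.0, -0.0, -0.0] [0.0, -0.0, -0.0]
[-0.0, -0.0, -0.0] [0.0, -0.0, -0.0]
left mm [-0.   0.1  0.1]
```

>>> move_arm(
  plan=[
    [[0.95,0.1,0.4,0,1,0,0],[0.95,0.1,0.55,0,1,0,0],[0.95,0.1,0.7,0,1,0,0],[0.95,0.1,0.85,0,1,0,0],[0.85,0.1,0.95,0,1,0,0],[0.7,0.1,0.95,0,1,0,0],[0.55,0.1,0.95,0,0.8,0,0],[0.45,0.1,0.95,0,0,0,0]],
  ],
)

```text
time: 1.48
eef_pos: [0.4782, 0.3315, 0.1844]
tool_rot: [0.424, -0.429, 0.565, -0.563]
force: [-0.4, 1.0, 0.2]
grip_width: -0.0003
```

```bash
python3 -c "
from h import *
plan((-335,5,155),9)"
```

```text
t 1.48 press [-391.5 -140.5  184.4] F [-0.4  1.   0.2] w -0.0
[0.32, 0.18, 0.95] [0.06, -0.42, 0.05]
[0.37, 0.19, 0.95] [0.0, -0.0, -0.0]
[0.37, 0.19, 0.95] [0.0, -0.0, -0.0]
[0.37, 0.19, 0.95] [0.0, -0.0, -0.0]
[0.37, 0.2, 0.95] [0.0, -0.0, -0.0]
[0.37, 0.19, 0.95] [0.0, -0.0, -0.0]
[0.05, 0.03, 0.13] [0.0, -0.0, -0.0]
[-0.0, 0.0, 0.0] [0.0, -0.0, -0.0]
[-0.0, 0.0, 0.0] [0.0, -0.0, -0.0]
left mm [ 0.1 -0.  -0. ]
```

>>> move_arm(
  plan=[
    [[0.3,0.2,0.95,0,-0.4,0,0],[0.37,0.2,0.95,0,0,0,0],[0.37,0.2,0.95,0,0,0,0],[0.37,0.2,0.95,0,0,0,0],[0.37,0.2,0.95,0,0,0,0],[0.37,0.2,0.95,0,0,0,0],[0,0,0.4,0,0,0,0]],
  ],
)

```text
time: 2.07
eef_pos: [0.6202, 0.2324, 0.1502]
tool_rot: [0.433, -0.441, 0.556, -0.556]
force: [-0.1, -0.4, 0.3]
grip_width: 0.0002
```

Run:
```python
from h import *
plan((-325,5,152),3)
from plant import r
for n in("scene","top"):
    p,d=r.snapshot(n);cv2.imwrite(f"pics/{n}1.png",cv2.resize(p[100:400,200:520,::-1],None,fx=2,fy=2))
```

```text
t 2.07 press [-327.8   20.5  150.2] F [-0.1 -0.4  0.3] w 0.0
[0.12, -0.07, -0.62] [0.07, -0.05, 0.08]
[-0.0, 0.0, -0.0] [0.0, -0.0, 0.0]
[-0.0, 0.0, -0.0] [0.0, -0.0, 0.0]
left mm [ 0.   0.1 -0.1]
```

View pics/scene1.png

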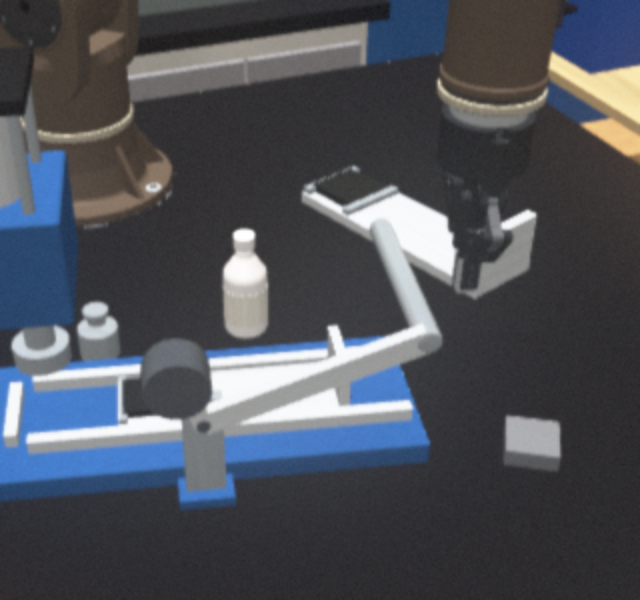

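View pics/top1.png

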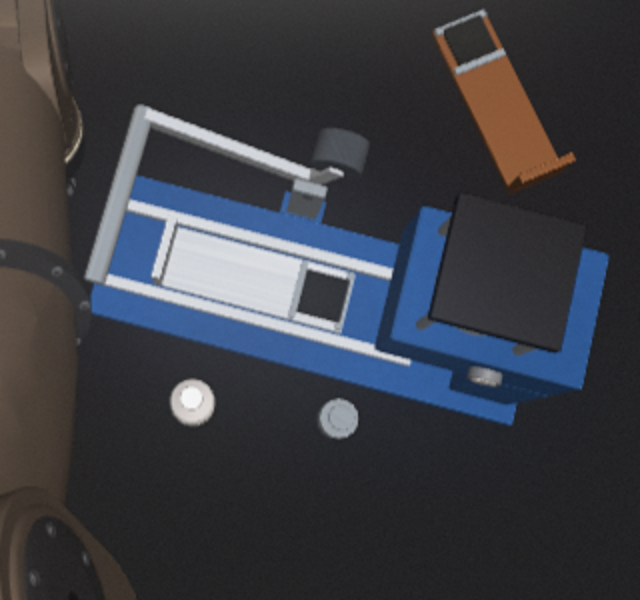

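The fingers stand behind the bar, clear of everything. In scene1 the fingertips are at about (470,285) and the bar runs from (380,228) to (430,340). Next I push the bar along its arc.

>>> move_arm(
  plan=[
    [[0.6,0,-0.3,0,0,0,0],[0.5,0,-0.3,0,0,0,0],[0.4,0,0,0,0,0,0],[0.3,0,0,0,0,0,0]],
  ],
)

```text
time: 2.5
eef_pos: [0.5908, 0.2004, 0.1503]
tool_rot: [0.436, -0.443, 0.556, -0.552]
force: [3.7, 9.2, 1.2]
grip_width: 0.0002
```

```bash
python3 -c "
from h import *
plan((-282,5,158),3)"
```

```text
t 2.5 press [-289.9   -0.7  150.3] F [3.7 9.2 1.2] w 0.0
[0.32, -0.31, 0.22] [0.1, 0.03, 0.04]
[-0.0, 0.0, 0.0] [0.0, 0.0, 0.0]
[-0.0, 0.0, 0.0] [0.0, 0.0, 0.0]
left mm [ 0.1  0.  -0. ]
```

>>> move_arm(
  plan=[
    [[0.4,-0.4,0,0,0,0,0],[0.4,-0.5,0.1,0,0,0,0],[0.45,-0.5,0.1,0,0,0,0],[0.45,-0.5,0,0,0,0,0]],
  ],
)

```text
time: 2.83
eef_pos: [0.5868, 0.1761, 0.2011]
tool_rot: [0.447, -0.442, 0.556, -0.543]
force: [3.4, 1.7, -0.2]
grip_width: -0.0
```

Run:
```python
from h import *
plan((-230,5,235),1)
from plant import r
p,d=r.snapshot("scene");cv2.imwrite(f"pics/scene2.png",cv2.resize(p[100:400,200:520,::-1],None,fx=2,fy=2))
```

```text
t 2.83 press [-265.3    1.   201.1] F [ 3.4  1.7 -0.2] w -0.0
[0.95, -0.94, 0.08] [0.09, 0.21, -0.17]
left mm [ -1.3 -11.2  10.8]
```

View pics/scene2.png

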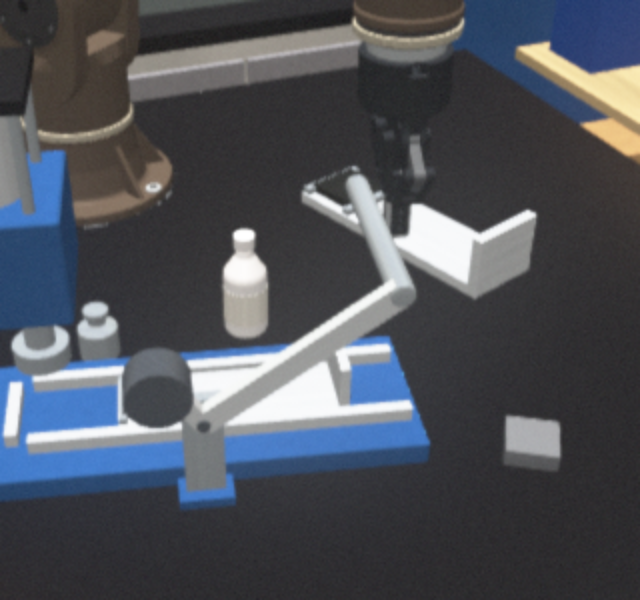

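The guard follows: the bar end has moved to (403,292) in scene2, about 0.25 rad. I continue along the arc past balance.

>>> move_arm(
  plan=[
    [[0.55,-0.45,0,0,0.2,0,0],[0.55,-0.45,0,0,0,0,0],[0.55,-0.45,0.1,0,0,0,0],[0.55,-0.4,0.1,0,0,0,0],[0.6,-0.35,0,0,0,0,0],[0.6,-0.3,0,0,0,0,0]],
  ],
)

```text
time: 3.38
eef_pos: [0.5741, 0.097, 0.268]
tool_rot: [0.45, -0.434, 0.559, -0.544]
force: [0.9, -0.6, 0.6]
grip_width: -0.0002
```

Run:
```python
from h import *
plan((-150,5,279),1)
```

```text
t 3.38 press [-185.5    6.9  268. ] F [ 0.9 -0.6  0.6] w -0.0
[0.95, -0.33, -0.06] [0.02, 0.12, -0.3]
left mm [ -3.3 -11.    3.5]
```

>>> move_arm(
  plan=[
    [[0.6,-0.2,0,0,0,-0.3,0],[0.6,-0.2,0,0,0,0,0],[0.3,-0.1,0,0,0,0,0]],
  ],
)

```text
time: 3.63
eef_pos: [0.5645, 0.0519, 0.2822]
tool_rot: [0.44, -0.442, 0.553, -0.553]
force: [-0.1, -1.0, 0.4]
grip_width: 0.0002
```

Run:
```python
from h import *
plan((-280,5,290),1)
from plant import r
p,d=r.snapshot("scene");cv2.imwrite(f"pics/scene3.png",cv2.resize(p[100:400,200:520,::-1],None,fx=2,fy=2))
```

```text
t 3.63 press [-139.4    7.9  282.2] F [-0.1 -1.   0.4] w 0.0
[-0.95, -0.05, -0.01] [0.01, 0.07, 0.02]
left mm [ 24.5 114.3   6.6]
```

View pics/scene3.png

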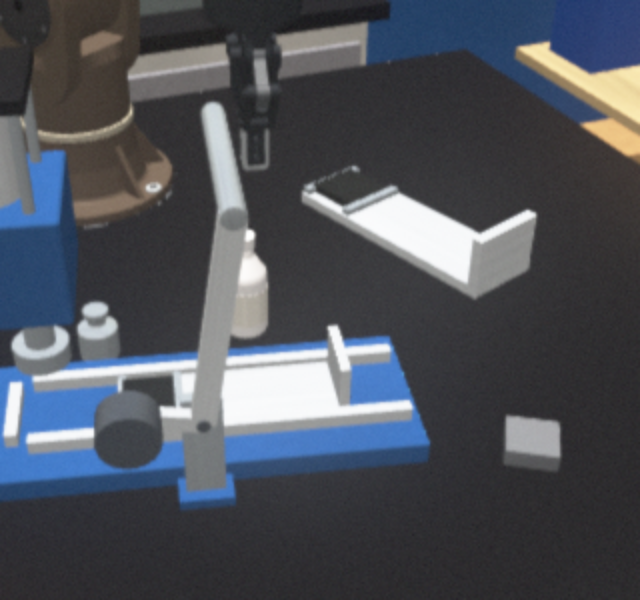

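The guard is already near upright and ahead of the fingers, past balance. I back off.

>>> move_arm(
  plan=[
    [[-0.9,0,0,0,0,0,0],[-0.95,0,0,0,0,0,0],[-0.95,0,0,0,0,0,0],[-0.95,0.3,0,0,0,0,0],[-0.95,0.5,0,0,0,0,0],[-0.95,0.8,0,0,0,0,0],[0,0.9,0,0,0,0,0]],
  ],
)

```text
time: 4.27
eef_pos: [0.6, 0.188, 0.2215]
tool_rot: [0.44, -0.434, 0.556, -0.555]
force: [-1.2, 1.5, -0.7]
grip_width: -0.0002
```

Run:
```python
from h import *
plan((-275,0,60),10)
from plant import r
p,d=r.snapshot("scene");cv2.imwrite(f"pics/scene4.png",cv2.resize(p[100:400,200:520,::-1],None,fx=2,fy=2))
```

```text
t 4.27 press [-279.9   11.1  221.5] F [-1.2  1.5 -0.7] w -0.0
[0.04, 0.95, -0.07] [-0.03, -0.06, -0.06]
[0.03, 0.95, -0.07] [-0.0, 0.0, -0.0]
[0.03, 0.95, -0.06] [-0.0, 0.0, -0.0]
[0.03, 0.95, -0.07] [-0.0, 0.0, -0.0]
[0.03, 0.95, -0.06] [-0.0, 0.0, -0.0]
[0.02, 0.95, -0.07] [-0.0, 0.0, -0.0]
[0.02, 0.76, -0.05] [-0.0, 0.0, -0.0]
[0.0, -0.0, 0.0] [-0.0, 0.0, -0.0]
[0.0, -0.0, 0.0] [-0.0, 0.0, -0.0]
[0.0, -0.0, 0.0] [-0.0, 0.0, -0.0]
left mm [ 0.  -0.1  0. ]
```

View pics/scene4.png

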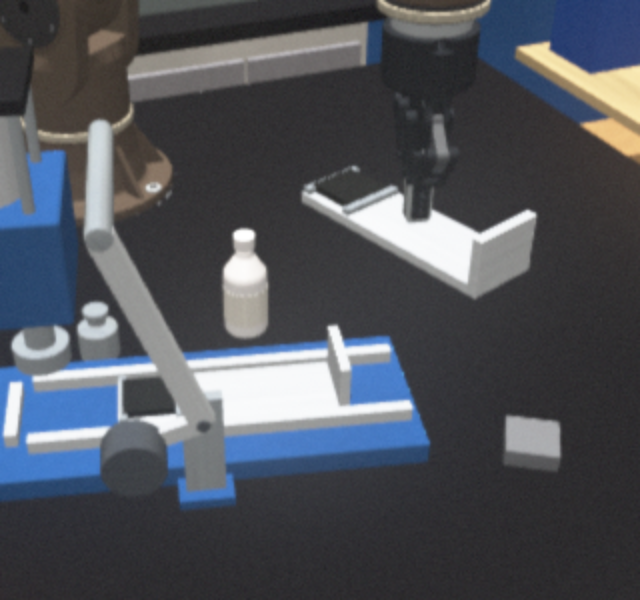

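Guard is over at its far stop by itself (bar end at 98,238 in scene4) with the fingers clear. I descend behind the push plate.

>>> move_arm(
  plan=[
    [[0,0.9,-0.1,0,0,0,0],[0,0.9,-0.1,0,0,0,0],[0,0.9,-0.1,0,0,0,0],[0,0.9,-0.1,0,0,0,0],[0,0.9,0,0,0,0,0],[0,0.8,0,0,0,0,0],[0,0.5,0,0,0,0,0],[0,0.3,0,0,0,0,0]],
  ],
)

```text
time: 4.98
eef_pos: [0.5858, 0.1803, 0.0586]
tool_rot: [0.433, -0.437, 0.559, -0.557]
force: [-0.4, -0.3, 0.4]
grip_width: 0.0
```

Run:
```python
from h import *
plan((-245,0,54),6)
from plant import r
p,d=r.snapshot("scene");cv2.imwrite(f"pics/scene5.png",cv2.resize(p[100:400,200:520,::-1],None,fx=2,fy=2))
p,d=r.snapshot("wrist");cv2.imwrite(f"pics/w5.png",p[:,:,::-1])
```

```text
t 4.98 press [-269.2   -0.9   58.6] F [-0.4 -0.3  0.4] w 0.0
[0.95, 0.18, 0.05] [0.05, -0.13, 0.02]
[0.02, 0.0, -0.0] [-0.0, -0.0, -0.0]
[-0.0, 0.0, -0.0] [-0.0, -0.0, -0.0]
[-0.0, 0.0, -0.0] [-0.0, -0.0, -0.0]
[-0.0, 0.0, -0.0] [-0.0, -0.0, -0.0]
[-0.0, 0.0, -0.0] [-0.0, -0.0, -0.0]
left mm [-0.   0.  -0.1]
```

View pics/scene5.png

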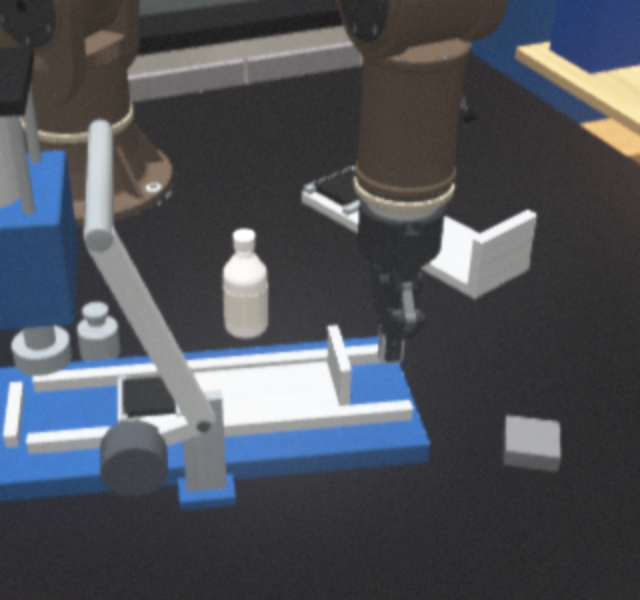

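View pics/w5.png

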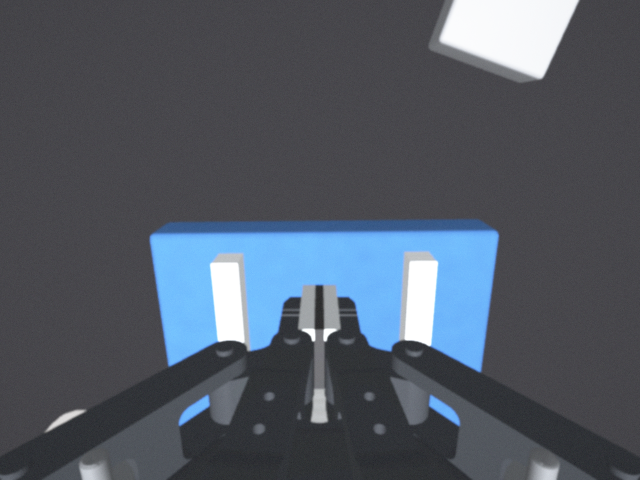

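Scene5 shows the fingers behind the push plate at (390,350). The wrist view shows the fingers (320) centred between the fences (230 and 418). Now a slow, level push.

>>> move_arm(
  plan=[
    [[0.6,0.15,0,0,0,0,0],[0.4,0,0,0,0,0,0],[0.3,0,0,0,0,0,0],[0.3,0,0,0,0,0,0],[0.4,0,0,0,0,0,0],[0.4,0,0,0,0,0,0],[0.4,0,0,0,0,0,0],[0.4,0,0,0,0,0,0]],
  ],
)

```text
time: 5.75
eef_pos: [0.568, 0.0983, 0.0603]
tool_rot: [0.437, -0.434, 0.558, -0.557]
force: [-0.1, 1.2, -1.2]
grip_width: 0.0002
```

Run:
```python
from h import *
plan((-160,0,54),1)
```

```text
t 5.75 press [-185.3    0.7   60.3] F [-0.1  1.2 -1.2] w 0.0
[0.95, 0.23, -0.01] [-0.01, -0.12, -0.04]
left mm [-0.5 -1.5 -0.4]
```

>>> move_arm(
  plan=[
    [[0.4,0.05,0,0,0,0,0],[0.4,0.05,0,0,0,0,0],[0.35,0,0,0,0,0,0]],
  ],
)

```text
time: 6.0
eef_pos: [0.5611, 0.0676, 0.0583]
tool_rot: [0.437, -0.433, 0.558, -0.557]
force: [0.8, 1.6, -1.2]
grip_width: 0.0004
```

Run:
```python
from h import *
plan((-141,0,58),1)
from plant import r
p,d=r.snapshot("scene");cv2.imwrite(f"pics/scene6.png",cv2.resize(p[200:400,160:480,::-1],None,fx=2.5,fy=2.5))
```

```text
t 6.0 press [-153.9    0.9   58.3] F [ 0.8  1.6 -1.2] w 0.0
[0.51, 0.01, -0.03] [-0.02, -0.12, -0.05]
left mm [-0.1 -0.1  0. ]
```

View pics/scene6.png

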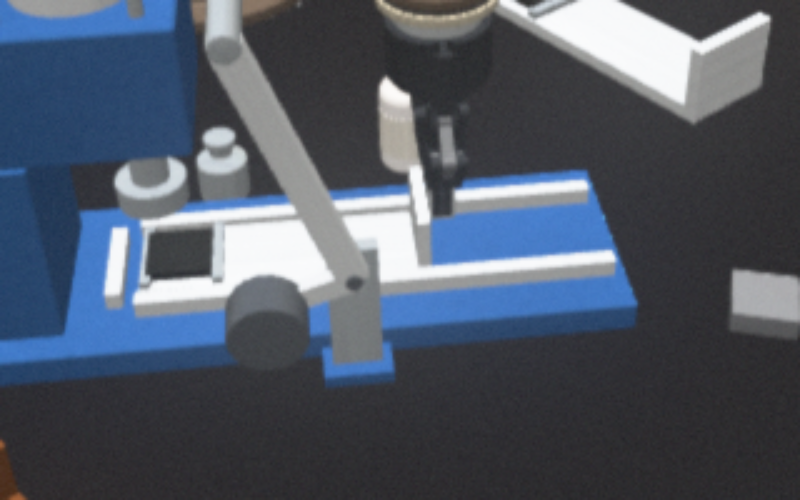

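The carrier slides straight and flat, and its end at x≈140 is closing on the stop at x≈120. Last part slowly, watching the force.

>>> move_arm(
  plan=[
    [[0.25,0,0,0,0,0,0],[0.2,0,0,0,0,0,0],[0.15,0,0,0,0,0,0]],
  ],
)

```text
time: 6.3
eef_pos: [0.5576, 0.0557, 0.0587]
tool_rot: [0.439, -0.432, 0.559, -0.555]
force: [2.2, 19.9, 2.2]
grip_width: 0.0003
```

Run:
```python
from h import *
plan((-141,0,58),1)
```

```text
t 6.3 press [-141.4    0.3   58.7] F [ 2.2 19.9  2.2] w 0.0
[0.02, 0.03, -0.01] [-0.02, -0.11, -0.11]
left mm [-0.1  0.1  0.1]
```

The force has risen to 20 N exactly at the predicted home position (TCP −141). I'll hold briefly, then look.

>>> move_arm(
  plan=[
    [[0.05,0,0,0,0,0,0],[0.05,0,0,0,0,0,0]],
  ],
)

```text
time: 6.47
eef_pos: [0.5573, 0.0561, 0.0588]
tool_rot: [0.441, -0.432, 0.559, -0.553]
force: [1.3, 4.7, 0.6]
grip_width: 0.0002
```

>>> move_arm(
  plan=[
    [[-0.2,0,0,0,0,0,0],[-0.6,0,0,0,0,0,0],[-0.9,0,0,0,0,0,0],[-0.95,0,0,0,0,0,0],[-0.95,-0.5,0,0,0,0,0],[-0.95,-0.9,0,0,0,0,0],[-0.95,-0.9,0,0,0,0,0],[-0.5,-0.9,0,0,0,0,0]],
  ],
)

```text
time: 7.13
eef_pos: [0.59, 0.2029, 0.1365]
tool_rot: [0.432, -0.436, 0.561, -0.556]
force: [0.9, 0.2, -0.8]
grip_width: -0.0
```

Run:
```python
from h import *
plan((-280,0,158),1)
from plant import r
p,d=r.snapshot("scene");cv2.imwrite(f"pics/scene7.png",cv2.resize(p[200:400,160:480,::-1],None,fx=2.5,fy=2.5))
p,d=r.snapshot("top");cv2.imwrite(f"pics/top7f.png",p[:,:,::-1]);cv2.imwrite(f"pics/top7.png",cv2.resize(p[140:330,230:430,::-1],None,fx=4,fy=4)[:600])
```

```text
t 7.13 press [-292.1   -2.1  136.5] F [ 0.9  0.2 -0.8] w -0.0
[0.48, -0.86, 0.09] [0.07, -0.17, 0.0]
left mm [-0.1 -0.1  0.1]
```

View pics/scene7.png

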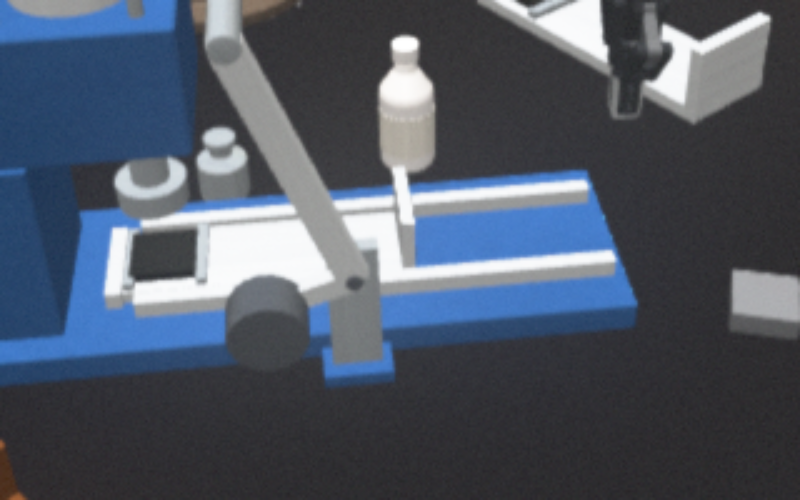

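View pics/top7.png

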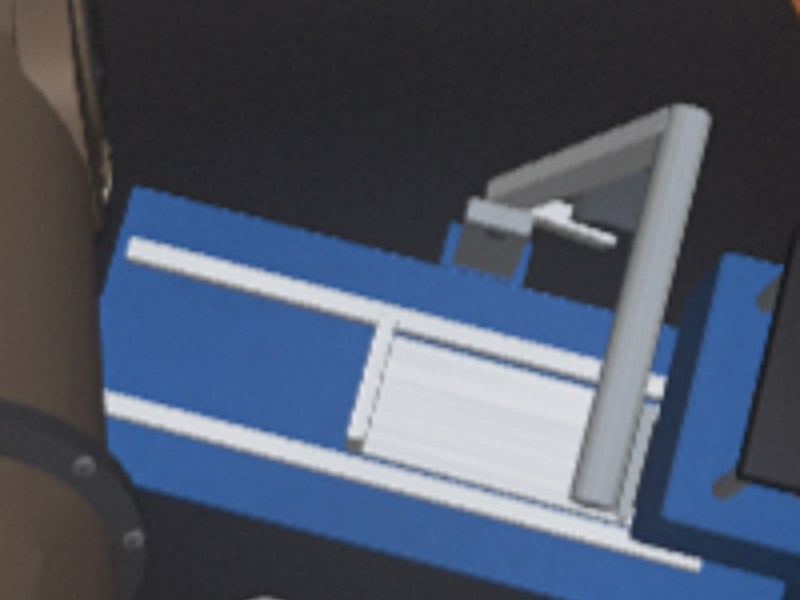

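Run:
```python
from h import *
c=lambda u,v:(230+u/4,140+v/4)
for u in((347,438),(375,320)):print(w2p(Q,back(TOP,c(*u),.08)).round(1))
from plant import r
p,d=r.snapshot("scene");cv2.imwrite("pics/s8.png",cv2.resize(p[280:330,190:260,::-1],None,fx=11,fy=11,interpolation=cv2.INTER_CUBIC))
print(proj(SC,p2w(Q,[(90,-35,35),(90,35,35)])).round(1), r.state()['force'])
```

```text
[[-130.   -35.7   80. ]]
[[-131.9   31.8   80. ]]
[[209.5 293.9]
 [206.8 317.7]] [-0.27312879 -0.63963315  0.04895405]
```

View pics/s8.png

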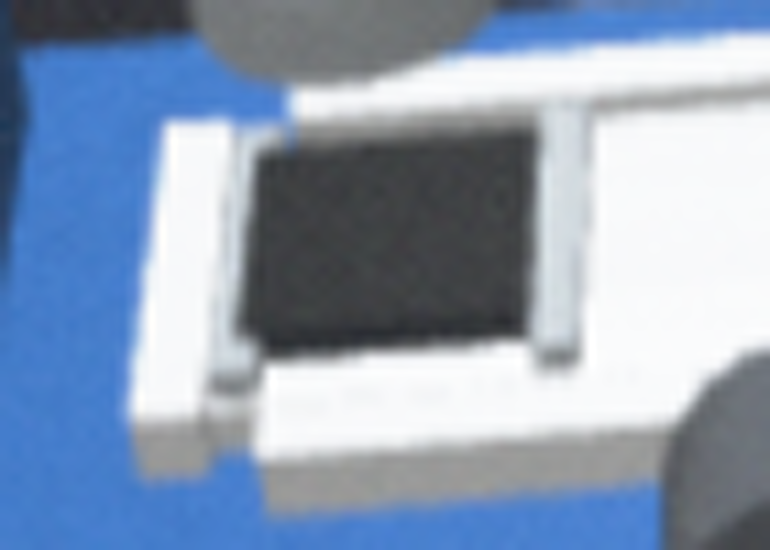

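The crop shows no gap between the carrier end and the stop (at about 225,250). The push plate measures −130 to −132 mm against a home value of −130. Handing in.

```bash
python3 -c "
from plant import r
print(r.close_job())"
```

```text
the job is handed in; nothing more can be done
None
```

The press is loaded: the guard stays raised by itself, and the carrier is fully home against the stop. I handed the job in at about 7.3 s of the 48 s allowed.

- **Guard:** I pushed the bar up along its arc with shut fingers. It swung on by itself to its far stop and was still there in the last pictures.
- **Carrier:** I slid it level along the channel until it met the stop. The force rose to about 20 N at a tool position of −141 mm, where home was predicted.
- **Last checks:** After I backed off, the push plate measured −130 and −132 mm at its two ends, against −130 for home. The 2 mm difference is within picture accuracy. The enlarged view shows no gap at the stop.
- **Surroundings:** The bottle, weight and block look unmoved in the pictures. The tool was clear of everything, with wrist force under 1 N.

No check failed.

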